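# Hold the hand lens over a dish of grain

### The arm

A 7-joint arm with a two-finger parallel gripper is mounted at the origin on a cart in front of the work surface, level with it; the furniture and walls round the work are solid. World frame = base frame: x ahead of the robot, y to its left, z up, the work surface at z = 0. Lengths are in m, angles in rad, forces in N, time in s.
With the tool pointing down it reaches from about 0.4 to 0.9 m from the base axis. Payload 5.6 kg.
Tool frame: the origin (TCP) lies midway between the tips of the shut fingers; the grasp point (between the pads) lies 19 mm behind it; y points along the fingers, z is the direction in which the jaws open and shut, and the axes are right-handed (so a half turn about y gives the same grasp; the last joint's range is limited). The gripper opens to 92 mm and grips with 3 to 60 N. Pads are 20 mm wide; open, the fingers measure 128 mm over their backs; the gripper's body (75 mm by 189 mm) begins 69 mm behind the grasp point.
Start: joints at [-1.171, 0.468, -0.012, 1.603, 0.006, 1.071, -0.056], TCP at [0.279, 0.587, 0.215] pointing down, gripper open.
Joint ranges: [-2.53, 2.53], [-0.31, 2.02], [-1.57, 1.55], [0.28, 2.44], [-1.29, 4.43], [0.15, 1.84], [-2.92, 2.92]. Speed limits (rad/s): [2.57, 2.57, 3.14, 3.14, 3.14, 3.14, 3.14].

### API

Orientations are given as a 3x3 rotation matrix whose columns are the frame's x, y, z axes.
In Python, from station import env, effector, solver, viewer, workorder, search_frame, tip_of gives the robot as it stands. Calls block until the motion is done:
- env.reach(position, orientation): joint-space move of the TCP to a pose.
- env.movel(position, frame=None, rate=0.15): straight line of the TCP; frame=None keeps the orientation; rate is the mean speed in m/s.
- env.goto_joints(angles): joint-space move.
- effector.release() and effector.grasp(squeeze=None): open the fingers fully, or close them until they stop; squeeze is the grip in N (None keeps the last).
- env.pause(seconds).
- solver.inverse_kinematics(position, orientation): joint angles nearest the present ones, or None.
- env.sense(): the state.
- viewer.read_camera(name): name is "side" or "top"; returns (picture, depth): 420x560x3 uint8, red, green, blue; 420x560 float32, m along the optical axis (not along the pixel's ray), 0 where there is no reading.
- viewer.camera_info(name): a dict with "intrinsics" (3x3 intrinsics, pixels), "eye" and "rotation" of the camera in the world. Camera axes: x right, y up, looking along -z (the intrinsics and any distortion apply to the point x, -y, -z); pixel columns grow to the right and rows downward; lengths in m; the calibration is good to about 2 mm. A picture is of the moment at which its call begins. camera_info takes no time and is no camera call.
A pose or a line that the arm cannot do raises env.PlanningError and nothing moves.
- workorder.finish_job(): hands the job in, once; it reports no verdict.
Trained networks look in the newest picture that a camera, given by its name, has taken for a name from the list of things; names that differ only in an ending like _2 or _b are one class to them, and where a whole thing is asked for, a point or a joint stands for the part that bears it (a point fixed in the world has none). Each returns a list of dicts, best first, with "score" (0 to 1); they miss things now and then, are a little off and sometimes report something else, mostly with a low value. They report only what shows in the picture. A call takes as long as a camera call.
- search_frame(camera, name): "at" ([x, y, z] in m, in world coordinates, good to about 4 mm: the middle of the surface that is visible of it).
- tip_of(camera, name): "at" ([x, y, z] in m, in world coordinates, good to about 4 mm: a listed point, or the origin of a listed thing).
The state is a dict: "t": time; "joint_positions": joint angles; "joint_velocities": joint speeds; "tau": joint torques, N m; "ee_pos": TCP position; "tcp_rot": TCP orientation; "wrist_force": force on the tool from outside, world axes, zero at the start; "moment": the same for the moment, N m; "gripper_width": finger opening in m.
Only numpy, scipy, OpenCV 4.12 (cv2) and the standard library are available. Lean on these libraries where they do the work, as an engineer would, in place of code of your own. Each camera call takes 0.05 s, during which the arm holds its last target.

### The job

Draw the hand lens out of its slanted stand and hold it by its handle over the open dish with the brown grains, so that a colleague can look straight down through it: glass level and centred over that dish, about ten centimetres above the worktop. Finish while still holding the lens there, steady; do not drop it or put it down, and leave both grain dishes, the little tin and the eraser where they are.

Things in the scene. Friction and masses are not known exactly. Their poses are not given: they have to be found in the camera images.
- lens_handle (a point): Middle of the black flat handle of the loose hand lens (108 mm long, 30 g): bar 63 mm long (29 mm beyond this point to the free end), 12 mm wide (x), 8 mm thick (z). y runs from the free end to the glass, z is square to the glass. At the start the handle slopes up at 55 degrees, free end high, z up and away from the lean; a turn of 55 degrees about x lays it level.
- lens_glass (a point): Centre of the round glass of the hand lens (ring 45 mm across, 9 mm thick), 56 mm from lens_handle along +y; axes as lens_handle (z square to the glass). It stands in the stand's pocket at the start. Either face may be up in the end.
- lens_stand: White stand, fixed: base plate 120 x 90 x 8 mm with a slanted pocket 57 mm wide, up to 70 mm high, open at its upper end. Origin: centre of the underside, z up; the handle leans to its -x side. The pocket is a slot 49 mm wide (y), 12.5 mm thick, 44 mm deep; the glass rests loosely in it.
- pocket_mouth (a point): Middle of the open end of the stand's pocket. The lens is drawn out along its own handle, up the 55 degree slope; it is clear of the pocket after 45 mm.
- brown_centre (a point): Centre (half-way up) of the clear round open dish with brown grains, 68 mm across and 14 mm high, loose on the worktop, z up. The dish to look at.
- white_centre (a point): Centre of the like dish with white grains, 68 mm across, 14 mm high, loose; a bystander. The two dishes may change places.
- small_tin_centre (a point): Centre of a closed round metal tin, 61 mm across, 26 mm high, loose; a bystander.
- rubber_centre (a point): Centre of an eraser in a brown sleeve, 21 x 44 x 12 mm, lying loose; a bystander.
- lens: The hand lens as a whole (see lens_handle); origin on its rear face, 25 mm from lens_handle toward the glass.
- dish_brown: The brown-grain dish as a whole; origin at the centre of its underside.

How it is judged:
By the outcome, as a careful person would: the job done as asked, in the order asked, and still so for the second after the job is handed in, while the arm keeps its last pose, push and grip.
It also fails if it takes over 32 s, if anything falls off the work surface, if the arm or the gripper's body presses on something with over 40 N, if the wrist force passes 120 N, or if a joint passes its speed limit or range.

## Working session

There is one attempt and no reset: what is moved stays moved. The work goes in short steps, each a Python script; the robot and the scene stay as the last script left them, time stands still between calls to the robot, and variables do not carry over. Pictures are saved under pics/ and viewed, and the job is handed in when it is done.

```bash
mkdir -p pics; ls; python3 - <<'E'
from station import *
from station import env, effector, solver, viewer, workorder, search_frame, tip_of
import cv2,numpy as np
for c in ["side","top"]:
    p,d=viewer.read_camera(c)
    cv2.imwrite(f"pics/{c}0.png",p[:,:,::-1]); np.save(f"pics/{c}0.npy",d)
    i=viewer.camera_info(c); print(c,i)
    for n in ["lens_handle","lens_glass","lens_stand","pocket_mouth","brown_centre","white_centre","small_tin_centre","rubber_centre","lens"]:
        r=tip_of(c,n); print(n,[(np.round(x["at"],3).tolist(),round(x["score"],2)) for x in r[:2]])
s=env.sense();print(s["t"],s["ee_pos"],s["tcp_rot"],s["gripper_width"])
E
```

```text
pics
side {'intrinsics': array([[470.33926373,   0.        , 279.94291306],
       [  0.        , 470.33926373, 201.36844141],
       [  0.        ,   0.        ,   1.        ]]), 'eye': array([ 0.36845251, -0.8086091 ,  0.41111823]), 'rotation': array([[ 0.96326935,  0.08566384, -0.25450711],
       [-0.26839522,  0.3379246 , -0.90209255],
       [ 0.0087275 ,  0.9372666 ,  0.34850417]])}
lens_handle [([0.585, 0.133, 0.079], 0.7)]
lens_glass [([0.586, 0.134, 0.081], 0.71), ([0.624, 0.134, 0.041], 0.69)]
lens_stand [([0.608, 0.132, 0.0], 0.71)]
pocket_mouth [([0.607, 0.14, 0.06], 0.98)]
brown_centre [([0.584, -0.072, 0.003], 0.74)]
white_centre []
small_tin_centre [([0.734, -0.062, 0.01], 0.98)]
rubber_centre [([0.432, -0.133, 0.004], 0.63)]
lens [([0.595, 0.133, 0.061], 0.58)]
top {'intrinsics': array([[501.60920218,   0.        , 270.53574868],
       [  0.        , 501.60920218, 203.07780752],
       [  0.        ,   0.        ,   1.        ]]), 'eye': array([ 0.40783639, -0.03336154,  1.08948988]), 'rotation': array([[-0.01638823,  0.98166517, -0.18990764],
       [-0.99975611, -0.01890023, -0.01142378],
       [-0.01480362,  0.18967411,  0.9817355 ]])}
lens_handle [([0.59, 0.134, 0.083], 0.72)]
lens_glass [([0.618, 0.136, 0.039], 0.43)]
lens_stand [([0.608, 0.133, -0.001], 0.73)]
pocket_mouth [([0.611, 0.133, 0.057], 0.63)]
brown_centre [([0.58, -0.073, 0.006], 0.8)]
white_centre [([0.587, -0.219, 0.01], 0.75)]
small_tin_centre [([0.734, -0.067, 0.014], 0.86)]
rubber_centre [([0.435, -0.129, 0.007], 0.67)]
lens [([0.601, 0.138, 0.057], 0.62)]
1.0 [0.2785559  0.58729233 0.21459659] [[ 9.03526989e-01  6.00496031e-05  4.28531185e-01]
 [-4.28531186e-01  1.46838988e-06  9.03526991e-01]
 [ 5.36271863e-05 -9.99999998e-01  2.70598575e-05]] 0.09203068307600606
```

View pics/side0.png

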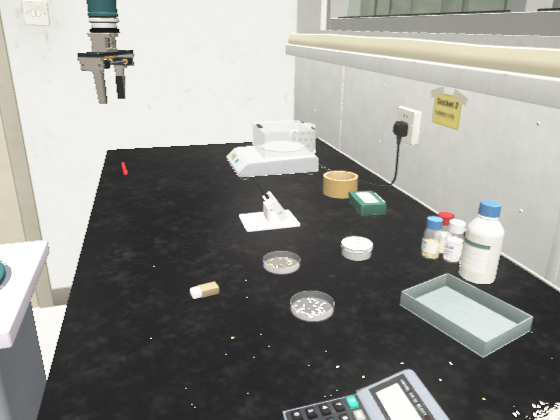

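View pics/top0.png

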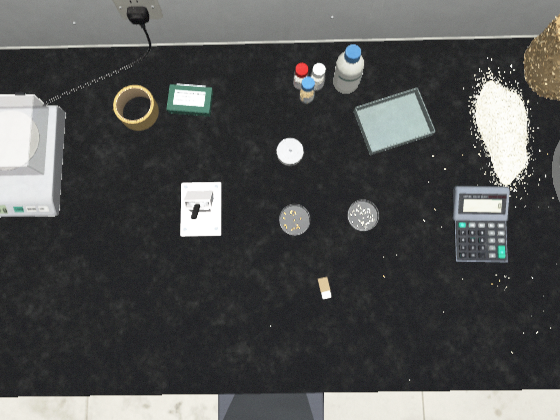

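```bash
python3 - <<'E'
import cv2,numpy as np
a=cv2.imread('pics/top0.png')[170:250,160:240];b=cv2.imread('pics/side0.png')[165:240,225:310]
cv2.imwrite('pics/z0.png',np.hstack([cv2.resize(a,(400,400),interpolation=2),cv2.resize(b,(400,400),interpolation=2)]))
from station import viewer
for c,(r0,r1,c0,c1) in dict(top=(175,245,170,235),side=(170,235,230,305)).items():
    d=np.load(f'pics/{c}0.npy');im=cv2.imread(f'pics/{c}0.png');i=viewer.camera_info(c)
    v,u=np.mgrid[r0:r1,c0:c1];D=d[r0:r1,c0:c1];K=i['intrinsics']
    P=np.stack([(u-K[0,2])/K[0,0]*D,-(v-K[1,2])/K[1,1]*D,-D],-1)@i['rotation'].T+i['eye']
    dark=im[r0:r1,c0:c1].max(-1)<70
    m=dark&(P[...,2]>.04)&(D>0)&(P[...,2]<.16)
    Q=P[m];print(c,len(Q));
    if len(Q)>5:
        print(Q.min(0),Q.max(0),Q.mean(0));w,s,vt=np.linalg.svd(Q-Q.mean(0),full_matrices=False);print(s,vt)
        o=np.argsort(Q[:,2]);print(np.round(Q[o][::max(1,len(o)//25)],3))
    br=(~dark)&(abs(P[...,2]-.008)<.006)&(im[r0:r1,c0:c1].min(-1)>120)
    q=P[br][:,:2].astype(np.float32);print('base',len(q),cv2.minAreaRect(q))
E
```

```text
top 69
[0.57092275 0.12662421 0.06102599] [0.60560983 0.13701501 0.10886239] [0.5881727  0.13151723 0.08721083]
[0.15039213 0.02421455 0.01093079] [[-0.5793179  -0.00727352  0.81506924]
 [-0.03463425 -0.99883743 -0.03353004]
 [ 0.81436555 -0.04765386  0.57839248]]
[[0.606 0.13  0.061]
 [0.605 0.136 0.062]
 [0.603 0.128 0.063]
 [0.6   0.128 0.066]
 [0.602 0.129 0.067]
 [0.602 0.131 0.069]
 [0.599 0.128 0.073]
 [0.597 0.134 0.074]
 [0.599 0.136 0.075]
 [0.597 0.132 0.076]
 [0.596 0.13  0.077]
 [0.594 0.136 0.079]
 [0.592 0.133 0.081]
 [0.596 0.135 0.081]
 [0.591 0.137 0.083]
 [0.589 0.127 0.084]
 [0.589 0.136 0.086]
 [0.588 0.134 0.087]
 [0.588 0.132 0.088]
 [0.586 0.128 0.089]
 [0.586 0.136 0.09 ]
 [0.583 0.135 0.093]
 [0.583 0.131 0.094]
 [0.583 0.133 0.096]
 [0.582 0.128 0.098]
 [0.579 0.13  0.103]
 [0.579 0.133 0.103]
 [0.577 0.131 0.104]
 [0.571 0.131 0.105]
 [0.577 0.127 0.105]
 [0.573 0.133 0.106]
 [0.575 0.133 0.108]
 [0.574 0.129 0.108]
 [0.574 0.131 0.108]
 [0.572 0.134 0.109]]
base 1500 ((0.6081493496894836, 0.1338832825422287), (0.08902808278799057, 0.1218479573726654), 89.
[... 285 characters left out ...]
.601 0.128 0.065]
 [0.594 0.128 0.072]
 [0.595 0.131 0.074]
 [0.592 0.129 0.077]
 [0.588 0.129 0.079]
 [0.59  0.128 0.079]
 [0.592 0.127 0.079]
 [0.588 0.129 0.081]
 [0.586 0.129 0.082]
 [0.59  0.127 0.082]
 [0.587 0.127 0.085]
 [0.583 0.128 0.085]
 [0.585 0.127 0.085]
 [0.586 0.129 0.086]
 [0.583 0.126 0.088]
 [0.586 0.129 0.088]
 [0.581 0.126 0.09 ]
 [0.582 0.123 0.091]
 [0.584 0.13  0.091]
 [0.579 0.13  0.091]
 [0.581 0.128 0.092]
 [0.579 0.128 0.094]
 [0.581 0.127 0.094]
 [0.577 0.128 0.094]
 [0.579 0.127 0.097]
 [0.576 0.126 0.097]
 [0.572 0.127 0.101]
 [0.571 0.129 0.106]]
base 852 ((0.6648275256156921, 0.2703991234302521), (0.39841964840888977, 0.19351644814014435), 79.62306213378906)
```

View pics/z0.png

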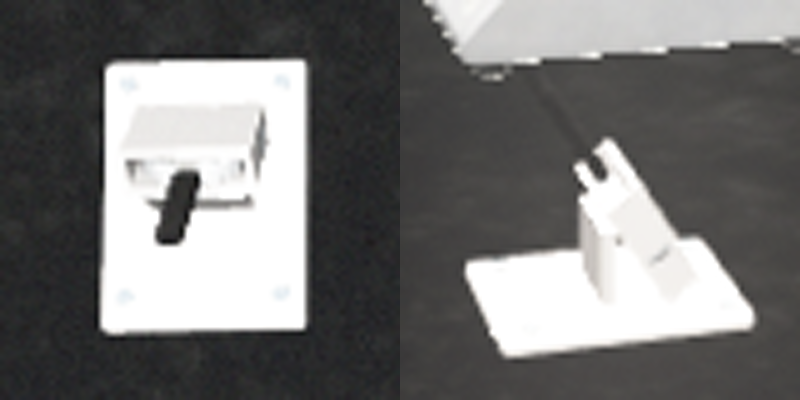

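```bash
cat > h.py <<'E'
import numpy as np
from station import env, effector, solver, viewer, workorder, search_frame, tip_of
def R0(a): # start orientation, tilt a
    y=np.array([np.sin(a),0,-np.cos(a)]);z=np.array([0,1.,0]);return np.column_stack([np.cross(y,z),y,z])
def RF(d,psi):
    u=np.array([np.cos(psi),np.sin(psi),0]);k=np.array([0,0,1.]);y=np.cos(d)*u-np.sin(d)*k;z=np.cross(k,u)
    return np.column_stack([np.cross(y,z),y,z]),u
def ik(p,R):
    try: return solver.inverse_kinematics(p,R)
    except Exception as e: return None
E
python3 - <<'E'
from h import *
M=np.array([.586,.133,.082]);h=np.array([.574,0,-.819]);g=M-6*.001*h
B=np.array([.582,-.072,.10])
for ad in (-30,-15,0):
    a=np.radians(ad);R=R0(a);q=[ik(g+.019*R[:,1]+off,R) for off in (np.zeros(3),-.05*h,np.array([0,0,.15]))]
    Rz=R@np.diag([-1,1,-1]);q2=ik(g+.019*Rz[:,1],Rz)
    print(ad,[None if x is None else np.round(x,2).tolist() for x in q], None if q2 is None else np.round(q2,2))
    for ps in range(-120,121,30):
        d=np.radians(35-ad);R,u=RF(d,np.radians(ps));R2=R@np.diag([-1,1,-1]);t=B-.062*u+.019*R[:,1]
        x,y=ik(t,R),ik(t,R2)
        if x is not None: print('  ',ps,np.round(x,2))
        if y is not None: print('  f',ps,np.round(y,2))
E
```

```text
-30 [[-0.25, 0.83, 0.04, 1.43, -0.14, 1.4, 1.42], [-0.26, 0.74, 0.05, 1.5, -0.14, 1.41, 1.41], [-0.27, 0.67, 0.08, 1.36, -0.15, 1.63, 1.4]] [-0.61  0.92  0.64  1.46 -0.52  1.48 -1.41]
   -120 [-0.64  0.8   0.69  1.65 -0.13  1.08 -0.51]
  f -120 [-0.18  0.71 -0.01  1.61  0.36  1.15  2.22]
   -90 [-0.67  0.64  0.54  1.88  0.16  0.8  -0.32]
  f -90 [-0.21  0.59 -0.07  1.85  0.59  0.93  2.46]
   -60 [-0.65  0.49  0.48  2.12  0.43  0.49 -0.09]
  f -60 [-0.18  0.46 -0.1   2.09  0.83  0.65  2.71]
   -30 [-0.51  0.38  0.43  2.29  0.63  0.19  0.31]
  f -30 [-1.02  0.61  1.1   2.32 -1.17  0.31 -1.1 ]
   0 [ 0.7   0.44 -0.69  2.28  1.27  0.23  0.48]
  f 0 [ 0.7   0.44 -0.69  2.28  1.27  0.23 -2.66]
   30 [ 0.75  0.46 -0.51  2.17 -0.37  0.28  2.75]
  f 30 [-0.21  0.46  0.63  2.23 -1.27  0.62  0.39]
   60 [-0.27  0.68  0.88  2.02 -1.18  1.07 -2.34]
  f 60 [-0.07  0.58  0.6   2.01 -1.03  0.92  0.69]
   90 [-0.34  0.96  1.11  1.78 -1.17  1.48 -1.94]
  f 90 [-0.08  0.73  0.64  1.77 -0.88  1.19  1.  ]
   120 [-0.41  1.23  1.33  1.57 -1.2   1.78 -1.54]
  f 120 [-0.03  0.8   0.49  1.54 -0.63  1.32  1.2
[... 1207 characters left out ...]
1.06  0.67  1.41  0.14  1.45 -0.71]
  f -120 [-0.28  0.96 -0.05  1.38  0.61  1.63  2.06]
   -90 [-0.92  0.9   0.66  1.8   0.44  1.01 -0.69]
  f -90 [-0.37  0.8  -0.11  1.76  0.93  1.34  2.08]
   -60 [-1.03  0.74  0.63  2.19  1.1   0.63 -1.02]
  f -60 [-0.44  0.64 -0.09  2.16  1.37  1.05  1.97]
   30 [ 1.59  1.27 -1.31  2.3   1.97  0.25  1.04]
  f 30 [ 1.59  1.27 -1.31  2.3   1.97  0.25 -2.1 ]
   60 [ 0.46  0.71  0.21  1.99 -1.28  1.18 -2.04]
  f 60 [ 0.46  0.71  0.21  1.99 -1.28  1.18  1.1 ]
   90 [ 0.11  0.98  0.66  1.61 -1.15  1.72 -1.92]
  f 90 [ 0.29  0.9   0.37  1.6  -1.    1.56  1.13]
   120 [ 0.28  1.04  0.21  1.22 -0.65  1.78 -1.97]
  f 120 [ 0.21  1.05  0.34  1.23 -0.73  1.82  1.23]
```

```bash
python3 - <<'E'
from h import *
import cv2
M=np.array([.586,.1325,.082]);h=np.array([.574,0,-.819]);g=M-6*.001*h
R=R0(np.radians(-15));t=g+.019*R[:,1]
env.reach(t-.11*R[:,1],R); print(env.sense()["t"])
env.movel(t,rate=.1)
s=env.sense();print(s["t"],s["ee_pos"]-t,s["wrist_force"])
for c in ["side","top"]:
    p,d=viewer.read_camera(c)
    cv2.imwrite(f"pics/{c}1.png",p[:,:,::-1])
a=cv2.imread('pics/top1.png')[150:270,140:260];b=cv2.imread('pics/side1.png')[130:250,210:330]
cv2.imwrite('pics/z1.png',np.hstack([cv2.resize(a,(400,400),interpolation=2),cv2.resize(b,(400,400),interpolation=2)]))
E
```

```text
3.0333
4.2833 [0.00066979 0.00010598 0.00065189] [ 0.35083192 -0.63797463  0.03948207]
```

View pics/z1.png

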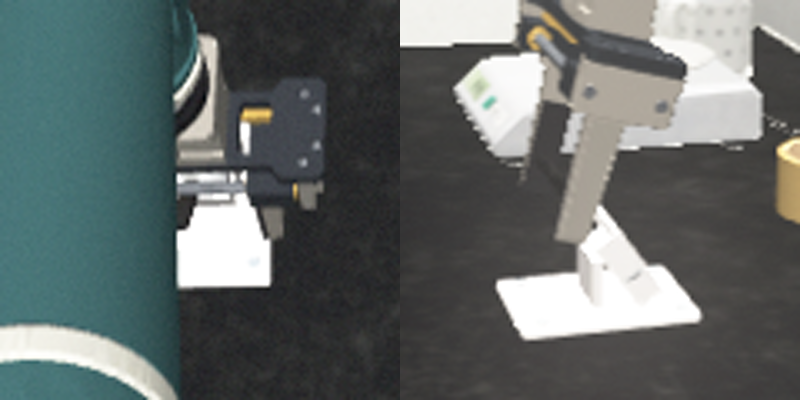

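```bash
python3 - <<'E'
from h import *
import cv2
effector.grasp(squeeze=20)
s=env.sense();print(s["t"],s["gripper_width"],s["wrist_force"])
h=np.array([.574,0,-.819]);p=s["ee_pos"]
if .008<s["gripper_width"]<.018:
    env.movel(p-.055*h,rate=.08)
    s=env.sense();print(s["t"],s["gripper_width"],s["wrist_force"],s["ee_pos"]-p)
    env.movel(s["ee_pos"]+[0,0,.07],rate=.15)
s=env.sense();print(s["t"],s["gripper_width"],s["wrist_force"])
for c in ["side","top"]:
    p,d=viewer.read_camera(c)
    cv2.imwrite(f"pics/{c}2.png",p[:,:,::-1])
a=cv2.imread('pics/top2.png')[150:270,140:260];b=cv2.imread('pics/side2.png')[110:230,210:330]
cv2.imwrite('pics/z2.png',np.hstack([cv2.resize(a,(400,400),interpolation=2),cv2.resize(b,(400,400),interpolation=2)]))
E
```

```text
5.5667 0.011683872833644979 [-0.27642985  2.19371537 -0.30830973]
6.4083 0.011712173711985114 [ 0.30132475  0.75776017 -1.29804378] [-3.16583542e-02 -2.72853500e-05  4.49376681e-02]
7.025 0.01204824070584012 [-0.63077028 -0.56721999 -0.38335381]
```

View pics/z2.png

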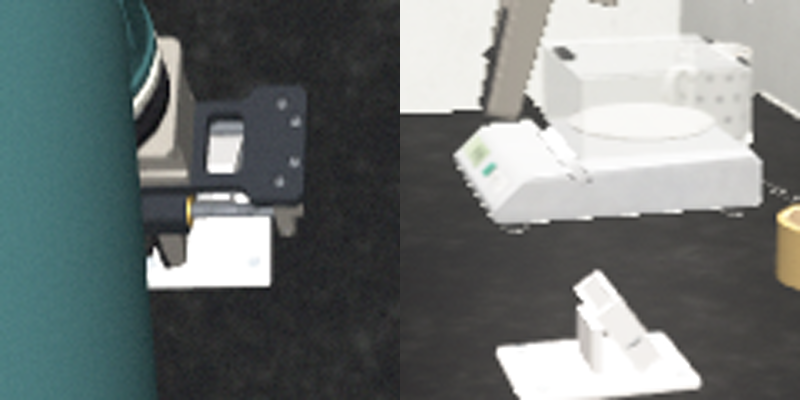

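```bash
python3 - <<'E'
import cv2
b=cv2.imread('pics/side2.png')[90:190,220:320]
cv2.imwrite('pics/z3.png',cv2.resize(b,(600,600),interpolation=2))
E
```

```text
(no output)
```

View pics/z3.png

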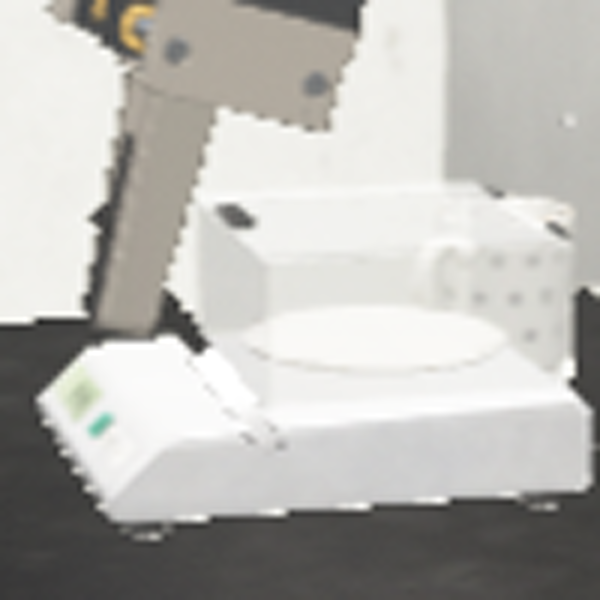

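```bash
cat >> h.py <<'E'
def proj(c,P):
    i=viewer.camera_info(c);q=(np.asarray(P)-i['eye'])@i['rotation'];q=q*[1,-1,-1];v=q@i['intrinsics'].T;return v[...,:2]/v[...,2:]
def cloud(c,d):
    i=viewer.camera_info(c);K=i['intrinsics'];v,u=np.mgrid[0:420,0:560]
    return np.stack([(u-K[0,2])/K[0,0]*d,-(v-K[1,2])/K[1,1]*d,-d],-1)@i['rotation'].T+i['eye']
E
python3 - <<'E'
from h import *
import cv2
th=np.linspace(0,2*np.pi,60)
out=[]
for c,(r,k) in dict(top=(190,264),side=(230,245)).items():
    im=cv2.imread(f'pics/{c}0.png');big=cv2.resize(im[r:r+60,k:k+60],(400,400),interpolation=2)
    for z in (0,.014):
        P=np.array([.582,-.0725,z])+.034*np.stack([np.cos(th),np.sin(th),0*th],-1)
        uv=(proj(c,P)-[k,r]+.5)*400/60
        cv2.polylines(big,[uv.astype(np.int32)],True,(0,0,255) if z==0 else (0,255,0),1)
    out.append(big)
cv2.imwrite('pics/z4.png',np.hstack(out))
B=np.array([.582,-.0725,.10]);R,u=RF(np.radians(50),np.radians(-90));t=B-.062*u+.019*R[:,1]
print(t,ik(t+[0,0,.1],R),ik(t,R))
env.reach(t+[0,0,.1],R)
s=env.sense();print(s["t"],s["gripper_width"],s["ee_pos"]-t)
for c in ["side","top"]:
    p,d=viewer.read_camera(c)
    cv2.imwrite(f"pics/{c}5.png",p[:,:,::-1]);np.save(f"pics/{c}5.npy",d)
    for n in ["lens_handle","lens_glass","brown_centre"]:
        r=tip_of(c,n); print(n,[(np.round(x["at"],3).tolist(),round(x["score"],2)) for x in r[:2]])
a=cv2.imread('pics/top5.png')[130:270,220:360];b=cv2.imread('pics/side5.png')[130:300,200:370]
cv2.imwrite('pics/z5.png',np.hstack([cv2.resize(a,(400,400),interpolation=2),cv2.resize(b,(400,400),interpolation=2)]))
E
```

```text
[ 0.582      -0.02271296  0.08544516] [-0.83360443  0.59246079  0.63264798  1.81530512  0.38745114  1.0565723
 -0.48511453] [-0.85955565  0.77688991  0.67829922  1.85147652  0.27386823  0.87515953
 -0.48745255]
8.7583 0.012004772008448671 [-6.28303938e-05  1.51765809e-05  9.97940865e-02]
lens_handle [([0.582, -0.014, 0.201], 0.65)]
lens_glass [([0.585, -0.07, 0.205], 0.88)]
brown_centre [([0.581, -0.068, 0.005], 0.77), ([0.578, -0.044, 0.197], 0.22)]
lens_handle [([0.584, -0.015, 0.202], 0.65)]
lens_glass [([0.58, -0.073, 0.207], 0.63)]
brown_centre [([0.58, -0.069, 0.009], 0.56)]
```

View pics/z4.png

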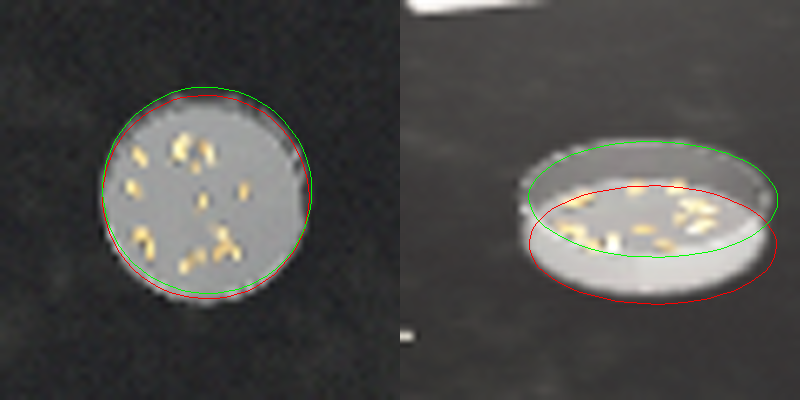

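View pics/z5.png

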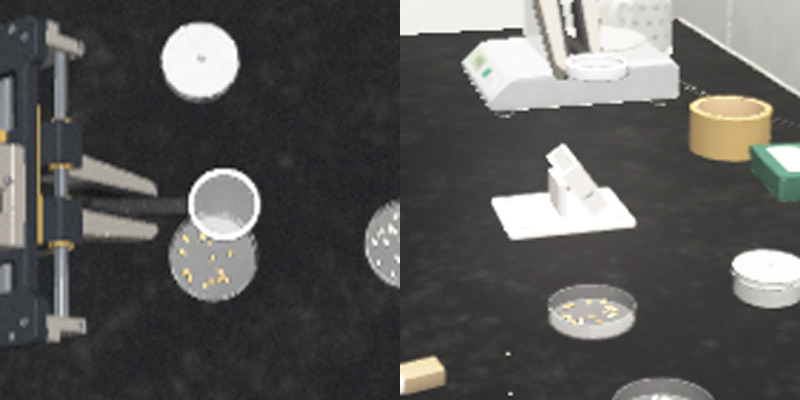

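```bash
cat >> h.py <<'E'
import cv2
def ring(c,im,d,zc,ctr):
    P=cloud(c,d);m=(abs(P[...,2]-zc)<.03)&(np.hypot(P[...,0]-ctr[0],P[...,1]-ctr[1])<.032)&(d>0)
    w=m&(im.min(-1)>175)
    Q=P[w]
    n=np.array([0,0,1.]);q=Q
    for _ in range(4):
        c0=q.mean(0);n=np.linalg.svd(q-c0)[2][2];n*=np.sign(n[2]);r=(Q-c0)@n;q=Q[abs(r)<max(.0025,2*np.std((q-c0)@n)) if _<3 else slice(None)]
    e=cv2.minEnclosingCircle(Q[:,:2].astype(np.float32));v,u=np.nonzero(w)
    print(c,len(Q),'n',np.round(n,3),'mean',np.round(q.mean(0),4),'encl',np.round(e[0],4),round(e[1],4),'px box',u.min(),u.max(),v.min(),v.max())
    H=P[m&(im.max(-1)<60)]
    return P
E
python3 - <<'E'
from h import *
for c in('top','side'):
    im=cv2.imread(f'pics/{c}5.png');d=np.load(f'pics/{c}5.npy')
    P=ring(c,im,d,.2,(.582,-.0725))
    m=(abs(P[...,2]-.2)<.03)&(abs(P[...,0]-.582)<.012)&(P[...,1]>-.055)&(P[...,1]<0.03)&(im.max(-1)<75)
    Q=P[m];o=np.argsort(Q[:,1]);print(len(Q));print(np.round(Q[o][::max(1,len(o)//12)],4))
E
```

```text
top 224 n [-0.062 -0.012  0.998] mean [ 0.576  -0.0712  0.2046] encl [ 0.581  -0.0723] 0.0227 px box 286 310 190 213
283
[[ 0.584  -0.0492  0.2053]
 [ 0.5817 -0.0419  0.2085]
 [ 0.575  -0.0364  0.2057]
 [ 0.5727 -0.0309  0.1893]
 [ 0.5788 -0.0257  0.2063]
 [ 0.5828 -0.0204  0.2048]
 [ 0.573  -0.0167  0.209 ]
 [ 0.5908 -0.0117  0.2116]
 [ 0.5894 -0.0065  0.2188]
 [ 0.5868 -0.0028  0.2141]
 [ 0.5813  0.0012  0.2054]
 [ 0.5871  0.0075  0.2224]
 [ 0.5895  0.0194  0.2292]]
side 277 n [-0.016 -0.037  0.999] mean [ 0.5796 -0.0764  0.2047] encl [ 0.5794 -0.0698] 0.0265 px box 270 296 152 164
32
[[ 5.746e-01 -3.680e-02  2.059e-01]
 [ 5.856e-01 -1.630e-02  2.111e-01]
 [ 5.860e-01 -7.800e-03  2.127e-01]
 [ 5.861e-01 -7.600e-03  2.090e-01]
 [ 5.868e-01 -4.900e-03  2.101e-01]
 [ 5.859e-01 -1.200e-03  2.093e-01]
 [ 5.861e-01 -6.000e-04  2.147e-01]
 [ 5.862e-01 -1.000e-04  2.165e-01]
 [ 5.864e-01  6.000e-04  2.200e-01]
 [ 5.865e-01  1.200e-03  2.217e-01]
 [ 5.867e-01  1.900e-03  2.252e-01]
 [ 5.859e-01  5.900e-03  2.207e-01]
 [ 5.861e-01  6.900e-03  2.297e-01]
 [ 5.864e-01  7.800e-03  2.258e-01]
 [ 5.865e-01  8.400e-03  2.275e-01]
 [ 5.868e-01  1.650e-02  2.258e-01]]
```

```bash
python3 - <<'E'
from h import *
s=env.sense();R=s["tcp_rot"]
env.movel(s["ee_pos"]+[-.001,.0008,-.1],rate=.1)
env.pause(.3);s=env.sense();print(s["t"],s["gripper_width"],s["ee_pos"])
for c in('top','side'):
    D=[]
    for k in range(6):
        p,d=viewer.read_camera(c);D.append(d)
    D=np.array(D);im=np.ascontiguousarray(p[:,:,::-1]);cv2.imwrite(f'pics/{c}6.png',im);print(c,'noise',np.median(D.std(0)[150:250,250:330]))
    d=np.median(D,0);np.save(f'pics/{c}6.npy',d)
    P=cloud(c,d);r=np.hypot(P[...,0]-.581,P[...,1]+.0715)
    m=(abs(P[...,2]-.105)<.012)&(r<.0235)&(r>.0165)&(im.min(-1)>170)
    Q=P[m];z,*_=np.linalg.lstsq(np.c_[Q[:,:2]-[.581,-.0715],np.ones(len(Q))],Q[:,2],rcond=None);print(len(Q),'slopes',z)
    print('ang cover',np.histogram(np.arctan2(Q[:,1]+.0715,Q[:,0]-.581),8)[0], 'encl',cv2.minEnclosingCircle(Q[:,:2].astype(np.float32)))
    for n in ["lens_handle","lens_glass","brown_centre"]:
        q=tip_of(c,n); print(n,[(np.round(x["at"],3).tolist(),round(x["score"],2)) for x in q[:2]])
a=cv2.imread('pics/top6.png')[170:250,250:330];b=cv2.imread('pics/side6.png')[190:290,230:330]
cv2.imwrite('pics/z6.png',np.hstack([cv2.resize(a,(400,400),interpolation=2),cv2.resize(b,(400,400),interpolation=2)]))
E
```

```text
10.6083 0.01188840734791237 [ 0.58119876 -0.02187726  0.0857903 ]
top noise 0.0017634649
165 slopes [0.03611996 0.00899988 0.10457842]
ang cover [25 26 18 14 15 18 24 25] encl ((0.5798539519309998, -0.07155042141675949), 0.022399630397558212)
lens_handle [([0.584, -0.014, 0.106], 0.62)]
lens_glass [([0.577, -0.073, 0.104], 0.71)]
brown_centre [([0.582, -0.071, 0.009], 0.88)]
side noise 0.0016477728
209 slopes [0.01568696 0.05440572 0.10522806]
ang cover [34 47 37 10 16 25 27 13] encl ((0.5793873071670532, -0.07152091711759567), 0.022765010595321655)
lens_handle [([0.579, -0.014, 0.101], 0.57)]
lens_glass [([0.585, -0.072, 0.107], 0.83)]
brown_centre [([0.582, -0.071, 0.001], 0.86), ([0.432, -0.136, 0.001], 0.4)]
```

View pics/z6.png

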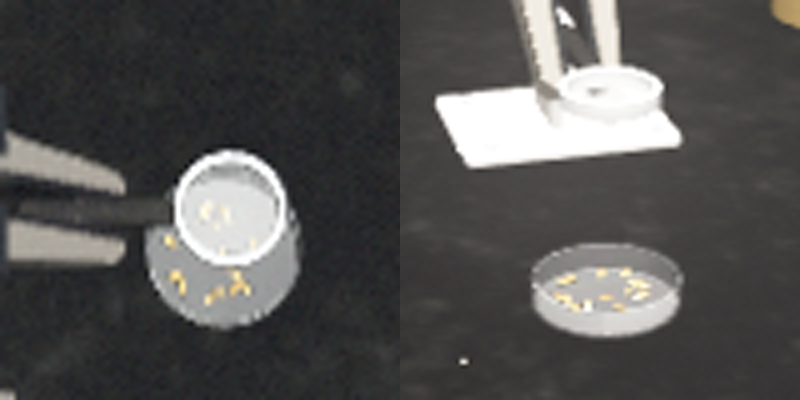

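```bash
python3 - <<'E'
from h import *
from scipy.optimize import least_squares
for c in('top','side'):
    im=cv2.imread(f'pics/{c}6.png');P=cloud(c,np.load(f'pics/{c}6.npy'))
    for r0,r1 in((.0165,.0215),(.0185,.0215),(.017,.0205)):
        x,y=P[...,0]-.580,P[...,1]+.0715;r=np.hypot(x,y)
        m=(abs(P[...,2]-.105)<.006)&(r<r1)&(r>r0)&(im.min(-1)>170)
        X,Y,Z=x[m],y[m],P[...,2][m]
        f=least_squares(lambda a:a[0]*X+a[1]*Y+a[2]-Z,[0,0,.105],loss='soft_l1',f_scale=.0008).x
        print(c,m.sum(),np.round(f,4))
    # handle top face slope along y
    m=(abs(P[...,2]-.104)<.012)&(abs(P[...,0]-.581)<.0045)&(P[...,1]>-.047)&(P[...,1]<-.026)&(im.max(-1)<90)
    if m.sum()>8:
        Y,Z=P[...,1][m]+.04,P[...,2][m];print('handle',m.sum(),np.polyfit(Y,Z,1))
E
```

```text
top 136 [0.0579 0.0002 0.1043]
top 87 [0.012  0.0029 0.1056]
top 84 [0.071  0.0087 0.1036]
handle 44 [-0.00696857  0.10586481]
side 116 [0.0113 0.0271 0.1055]
side 107 [0.0042 0.0265 0.1057]
side 60 [ 0.0325 -0.056   0.1061]
```

```bash
python3 - <<'E'
from h import *
env.pause(.5)
s=env.sense();print(s["t"],s["gripper_width"],s["ee_pos"],abs(np.array(s["joint_velocities"])).max())
a,b=[cv2.imread(f'pics/top{k}.png').astype(int) for k in (0,6)]
for n,(u,v) in dict(tin=(290,151),white=(363,215),eraser=(325,288)).items(): print(n,abs(a-b)[v-20:v+20,u-20:u+20].mean())
print(workorder.finish_job())
E
```

```text
12.0083 0.01141781701400246 [ 0.58101628 -0.0219957   0.08544915] 0.0012997471979583645
tin 2.1845833333333333
white 2.4133333333333336
eraser 2.6029166666666668
the job is handed in; nothing more can be done
None
```

The lens is out of its stand and held still by its handle over the brown-grain dish. I handed the job in at 12.0 s, inside the 32 s limit, with a 20 N grip.

What the last checks showed:
- **Centring:** the glass measures (0.580, −0.0715). My overlay of the dish outline on the pictures puts the dish centre at about the same spot, good to about 2–3 mm. The networks put the dish at x = 0.582 and the glass at x = 0.577 and 0.585, so they disagree by a few millimetres.
- **Height:** the ring's upper face is at about 0.105 m, which puts the middle of the glass at about 0.10 m.
- **Level:** the cleanest plane fits and the handle's slope agree on level to within about 1.5°. Fits over wider or other bands of the ring gave 3–4°. I put these down to mixed-in edge and side-wall depth readings and made no correction.
- **Steadiness:** the finger opening stayed at 11–12 mm, matching the handle's 12 mm width, and the arm was at rest.
- **Bystanders:** comparing the top pictures from before and after shows the tin, white dish and eraser unmoved. The brown dish was found in the same place within measurement error.

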